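# Reset a locked stop screw

## Robot

A 6-joint arm with a two-finger parallel gripper is mounted at the origin on the work surface; the furniture and walls round the work are solid. World frame = base frame: x ahead of the robot, y to its left, z up, the work surface at z = 0. Lengths are in mm, angles in rad, forces in N, time in s.
With the tool pointing down it reaches from about 275 to 825 mm from the base axis. Payload 5.2 kg.
Tool frame: the origin (TCP) lies at the very end of the fingers, on their centre line; the grasp point (between the pads) lies 19 mm behind it; z points along the fingers, y is the direction in which the jaws open and shut (so a half turn about z gives the same grasp; the last joint's range is limited). The gripper opens to 93 mm and grips with 3 to 60 N. Pads are 15 mm wide; open, the fingers measure 128 mm over their backs; the gripper's body (75 mm by 188 mm) begins 65 mm behind the grasp point.
Start: joints at [-1.517, 0.259, 1.535, -0, 1.348, -0.203], TCP at [139.714, -531.963, 218.653] pointing down, gripper open.
Joint ranges: [-3.14, 3.14], [-0.91, 2.08], [0.19, 2.58], [-1.22, 4.36], [0.22, 2.71], [-3.12, 3.12]. Speed limits (rad/s): [2.57, 2.57, 3.14, 3.14, 3.14, 3.14].

## Interface

Orientations are given as a 3x3 rotation matrix whose columns are the frame's x, y, z axes.
In Python, from plant import robot gives the robot as it stands.
- The arm moves only by the shell command python3 -m pendant 'ROWS'. ROWS is text: rows parted by semicolons, each of 7 numbers parted by spaces: the shift along the tool's x, y, z scaled (see below), then the turn, a rotation vector about the tool's x, y, z scaled (see below), then the opening, from -1 (shut) to 1 (fully open). In form: tx ty tz wx wy wz claw; .... A call has exactly 5 rows; each row is the pose to reach, as a shift and turn from the pose commanded when the call began, along the tool's axes at that moment; what a row does not reach only later rows make up. The controller multiplies each number of a shift by 0.6 m and each number of a turn by 45 degrees. A row lasts 1/12 s, in which the tool goes at most 41.7 mm and 7.16 degrees, less where a joint would pass 70% of its speed; a pose out of reach is approached as far as the arm can. A call with a number of a shift or a turn outside -1 to 1 is refused whole. A call with a gripper value outside its range is refused whole. The fingers move at their own pace and stop on an object; the grip force is fixed at half the most. Time passes only in rows, so rows that repeat a pose let the fingers close, or fill a call up. It gives the time, the measured TCP pose, the force and the opening at its end, in the units of the state.
- robot.observe(): the state, without advancing time (a new reading comes with each control period).
- robot.camera(name): name is "scene" or "top"; returns the picture (400x640x3 uint8, red, green, blue); there is no depth.
- robot.camera_params(name): a dict with "fx", "fy", "cx", "cy" (pixels), "R" (3x3) and "t" (3): a world point X has camera coordinates R X + t. Camera axes: x right, y down, z forward; pixel columns grow to the right and rows downward; lengths in mm; the calibration is good to about 2 mm. A picture is of the moment at which its call begins. camera_params takes no time and is no camera call.
- robot.close_job(): hands the job in, once; it reports no verdict.
The state is a dict: "time_s": time; "qpos": joint angles; "qd": joint speeds; "tau": joint torques, N m; "tcp_pos": TCP position; "orientation": TCP orientation; "force": force on the tool from outside, world axes, zero at the start; "wrist_torque": the same for the moment, N m; "gripper_width": opening from 0.0 (shut) to 1.0 (fully open).
Only numpy, scipy, OpenCV 4.12 (cv2) and the standard library are available. Lean on these libraries where they do the work, as an engineer would, in place of code of your own. Each camera call takes 0.05 s, during which the arm holds its last target.

## Task

Two adjustable stop screws stand on the welding table; reset the one with the square foot. Swing the lever of its lock ring all the way anticlockwise (seen from above) to free the screw (never force the screw while the ring is tight), turn the winged screw head clockwise until its pointer points straight at the index post on the foot, then swing the lever all the way back clockwise so that the ring is tight again. Leave the stop with the round foot alone.

Things in the scene. Friction and masses are not known exactly. Their poses are not given: they have to be found in the camera images.
- square_stop_pin (a point): Upright steel pin, 13 mm in diameter, at the end of the lock-ring lever of the square-footed stop. Point on the pin's axis, 68 mm above the table, 80 mm from the stop's vertical axis; pin top 19 mm above it; 26 mm below it the pin meets the level lever bar (10 mm thick). Ring tight: the lever points away from the robot and about 32 degrees (12 to 52) to its right. Foot 110 x 110 x 12 mm, fixed.
- square_stop_wing (a point): Middle of the winged grip on top of the screw of the square-footed stop: upright steel blade 52 mm long, 12 mm thick, 73 to 105 mm above the table. Point on the stop's vertical axis, 92 mm above the table. x runs along the blade, y across its thickness, z up. Below it a slim pointer runs along -x, 62 mm out, 58 mm above the table. It turns in place, without rising.
- square_stop_lock (a joint): Lock ring of the square-footed stop, rad, about the stop's vertical axis: 0 = fully tight (clockwise end stop), grows anticlockwise seen from above, 1.1 = fully loose (end stop). Light friction (about 2 N at the pin); stays where it is left. Below 0.5 the ring counts as tight: the screw would still give way, but must not be forced then.
- square_stop_screw (a joint): Adjuster screw of the square-footed stop, rad: 0 = pointer straight at the index post, positive = anticlockwise from it, seen from above. Range -0.5 to 1.5, starts between 0.6 and 1.2, light friction. The index post, 8 mm thick and 68 mm high, stands 66 mm from the axis, on the foot's side towards the robot.
- round_stop: The other stop: the same mechanism on a round foot 120 mm in diameter, 12 mm thick; not to be touched. Origin at the centre of its underside on the table, on its vertical axis. Its own lever pin reaches 87 mm from the axis.
Not all that is in view belongs to the job. Leave any orange look-alike of the part that bears square_stop_pin alone.

How it is judged (in metres and radians):
On the way, in this order (a step that is already met when the one before it is completed fails the run):
1. the lock ring of the square-footed stop is loosened (its lever swung at least 0.75 rad anticlockwise) before the screw is turned (value of joint square_stop_lock above 0.75 rad and value of joint square_stop_screw above 0.45 rad), for 0.2 s.
2. with the ring still loose, the screw is turned until its pointer is at the index post (within 0.2 rad) (value of joint square_stop_lock above 0.6 rad and value of joint square_stop_screw between -0.2 and 0.2 rad), for 0.2 s.
At the end, for the whole second after the job is handed in: The lock ring of the square-footed stop is tight again (within 0.18 rad of its clockwise end stop), its pointer is within 0.2 rad of the index post, and both are at rest (value of joint square_stop_lock below 0.18 rad and value of joint square_stop_screw between -0.2 and 0.2 rad and velocity of joint square_stop_lock between -0.05 and 0.05 rad/s and velocity of joint square_stop_screw between -0.05 and 0.05 rad/s); the robot touches nothing.
It fails at once if the screw is forced round while the ring is tight (value of joint square_stop_lock below 0.5 rad and (velocity of joint square_stop_screw above 0.3 rad/s or velocity of joint square_stop_screw below -0.3 rad/s)).
It fails at once if the stop with the round foot is touched by the robot (contact force between round_stop and the fingers above 3 N or contact force between round_stop and the arm above 3 N).
It also fails if it takes over 64 s, if anything falls off the work surface, if the arm or the gripper's body presses on something with over 40 N, if the wrist force passes 120 N, or if a joint passes its speed limit or range.

## Working session

There is one attempt and no reset: what is moved stays moved. The work goes in short steps, Python scripts to look and compute and a shell command to move; the robot and the scene stay as the last step left them, time stands still between calls to the robot, and variables do not carry over. Pictures are saved under pics/ and viewed, and the job is handed in when it is done.

```bash
ls; mkdir -p pics; python3 - <<'E'
from plant import robot
import cv2
s=robot.observe()
print(s)
for n in("scene","top"):
    im=robot.camera(n); cv2.imwrite(f"pics/{n}0.png",im[:,:,::-1]); print(n,robot.camera_params(n))
E
```

```text
pics
{'time_s': 0.0, 'qpos': array([-1.51681509e+00,  2.59323804e-01,  1.53606651e+00, -2.33762011e-05,
        1.34800478e+00, -2.02828062e-01]), 'qd': array([ 0.00134515, -0.00146078,  0.00027599, -0.00232821, -0.00029369,
        0.00029334]), 'tau': array([-1.96335845e-03, -4.37305284e+01, -2.84002787e+01,  7.17737898e-02,
        4.15474421e-02, -1.42025797e-04]), 'tcp_pos': array([ 139.66720436, -531.4078595 ,  217.83469575]), 'orientation': array([[ 9.67204028e-01,  2.54000697e-01, -1.20016274e-04],
       [ 2.54000497e-01, -9.67202416e-01,  1.79859075e-03],
       [ 3.40763275e-04, -1.77008841e-03, -9.99998375e-01]]), 'force': array([ 0.46329763, -0.18931922,  0.84269001]), 'wrist_torque': array([-0.01220963, -0.03114355,  0.02838706]), 'gripper_width': 0.9980520698506553}
scene {'fx': 385.1677575458615, 'fy': 385.1677575458615, 'cx': 315.7256426489763, 'cy': 203.12430267672343, 'R': array([[-0.65503893, -0.75556413, -0.00684409],
       [-0.50005453,  0.44027893, -0.74572108],
       [ 0.56645341, -0.48505393, -0.6662231 ]]), 't': array([ 559.30911237,  257.146569  , 1229.50955518])}
top {'fx': 485.899487371624, 'fy': 485.899487371624, 'cx': 317.90894024639346, 'cy': 200.20182132749278, 'R': array([[ 1.08817411e-03, -9.99999307e-01, -4.49425055e-04],
       [-9.89398993e-01, -1.01137393e-03, -1.45219177e-01],
       [ 1.45218621e-01,  6.02684445e-04, -9.89399408e-01]]), 't': array([ 208.09047656,  591.49012635, 1782.04708413])}
```

View pics/scene0.png

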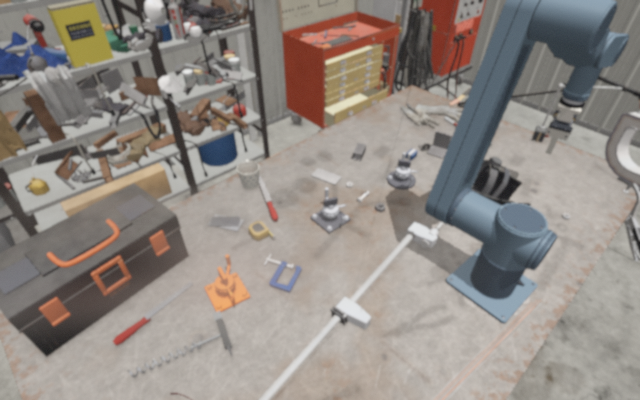

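View pics/top0.png

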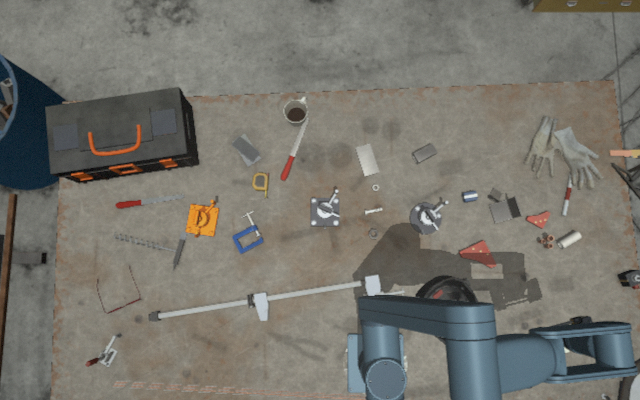

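Three things could be the stop, given as top pixels. The grey square foot is at (324,209), the grey round foot at (427,217), and the orange square look-alike at (202,217). In the scene view they are at (330,217), (402,177) and (227,290). I choose the grey square one and will check it in a crop.

```bash
python3 - <<'E'
import cv2,numpy as np
a=cv2.imread("pics/top0.png")[180:240,295:355]
b=cv2.imread("pics/scene0.png")[190:240,300:360]
a=cv2.resize(a,(400,400),interpolation=cv2.INTER_CUBIC)
b=cv2.resize(b,(400,333),interpolation=cv2.INTER_CUBIC); b=np.vstack([b,np.zeros((67,400,3),np.uint8)])
cv2.imwrite("pics/crop0.png",np.hstack([a,b]))
E
```

```text
(no output)
```

View pics/crop0.png

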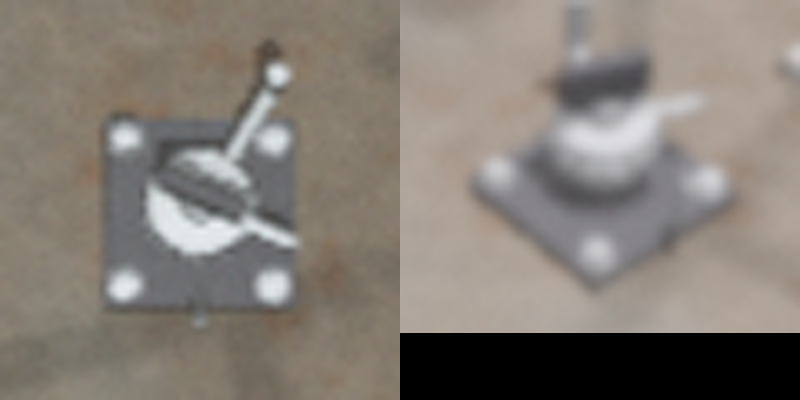

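The crop confirms it. The foot is square, with its lever pin at top px (336.7,191), the dark blade running from upper left to lower right, the pointer tip at (339,216.5) and the index post at (325,227.5).

```bash
cat >h.py <<'E'
import numpy as np
from plant import robot
def ray(n,u,v,z):
    c=robot.camera_params(n);R=np.array(c["R"]);t=np.array(c["t"])
    o=-R.T@t; d=R.T@np.array([(u-c["cx"])/c["fx"],(v-c["cy"])/c["fy"],1]); return o+d*(z-o[2])/d[2]
def px(n,X):
    c=robot.camera_params(n);p=np.array(c["R"])@np.array(X)+np.array(c["t"]); return c["fx"]*p[0]/p[2]+c["cx"],c["fy"]*p[1]/p[2]+c["cy"]
E
python3 - <<'E'
from h import *
import cv2
f=lambda x,y:(295+x/6.667-.42,180+y/6.667-.42)
P={}
for n,x,y,z in [("foot",200,215,12),("b1",125,138,14),("b2",273,140,14),("b3",273,287,14),("b4",125,287,14),("pin",278,73,87),("ptr",295,243,58),("post",199,318,68),("bl1",150,172,105),("bl2",247,211,105)]:
    P[n]=ray("top",*f(x,y),z); print(n,P[n].round(1))
c=np.mean([P[b] for b in("b1","b2","b3","b4")],0);print("bolts",c)
for n in("pin","ptr","post"):
    d=(P[n]-P["foot"])[:2];print(n,np.hypot(*d),np.degrees(np.arctan2(d[1],d[0])))
d=P["bl1"]-P["bl2"];print("blade",np.degrees(np.arctan2(d[1],d[0])),(P["bl1"]+P["bl2"])/2)
# scene check
from scipy import ndimage
print("scene proj foot",px("scene",P["foot"]),"pin",px("scene",P["pin"]))
# round stop, bits
print("round",ray("top",427,217,12))
print("colour round img px; toolbox etc; base orient",robot.observe()["orientation"].round(3))
E
```

```text
foot [551.1 183.3  12. ]
b1 [595.2 226.2  14. ]
b2 [594.2 141.5  14. ]
b3 [509.7 141.8  14. ]
b4 [509.6 226.   14. ]
pin [620.9 141.2  87. ]
ptr [529.9 131.1  58. ]
post [487.1 184.6  68. ]
bl1 [563.2 211.7 105. ]
bl2 [542. 159. 105.]
bolts [552.17644536 183.88438112  14.        ]
pin 81.43877540148166 -31.11666734340704
ptr 56.374952367429664 -112.15702974857166
post 64.05215149366744 178.79722724461146
blade 67.97724816718326 [552.60115705 185.34456363 105.        ]
scene proj foot (np.float64(331.64899969178987), np.float64(217.33352103123153)) pin (np.float64(327.73162312783404), np.float64(188.29126456208203))
round [ 531.73035368 -206.0731262    12.        ]
colour round img px; toolbox etc; base orient [[ 0.967  0.254 -0.   ]
 [ 0.254 -0.967  0.002]
 [ 0.    -0.002 -1.   ]]
```

```bash
python3 -m pendant '0.05 -0.043 0 0 0 0.065 1; 0.1 -0.086 0 0 0 0.13 1; 0.15 -0.128 0 0 0 0.195 0.5; 0.2 -0.17 0 0 0 0.26 0; 0.256 -0.213 0 0 0 0.327 -0.35'
```

```text
time_s: 0.52
tcp_pos: [255.6, -368.2, 218.2]
orientation: [[1.0, -0.004, -0.0], [-0.004, -1.0, 0.001], [-0.0, -0.001, -1.0]]
force: [0.9, -0.1, -0.2]
gripper_width: 0.836
```

```bash
python3 -m pendant '0.039 -0.054 0 0 0 0 -0.35; 0.078 -0.108 0 0 0 0 -0.35; 0.117 -0.162 0 0 0 0 -0.35; 0.156 -0.216 0 0 0 0 -0.35; 0.195 -0.27 0 0 0 0 -0.35'
python3 -m pendant '0.039 -0.054 0 0 0 0 -0.35; 0.078 -0.108 0 0 0 0 -0.35; 0.117 -0.162 0 0 0 0 -0.35; 0.156 -0.216 0 0 0 0 -0.35; 0.195 -0.27 0 0 0 0 -0.35'
python3 -m pendant '0.039 -0.054 0 0 0 0 -0.35; 0.078 -0.108 0 0 0 0 -0.35; 0.117 -0.162 0 0 0 0 -0.35; 0.156 -0.216 0 0 0 0 -0.35; 0.195 -0.27 0 0 0 0 -0.35'
```

```text
time_s: 0.93
tcp_pos: [372.9, -205.9, 218.5]
orientation: [[1.0, -0.0, -0.0], [-0.0, -1.0, 0.0], [-0.0, -0.0, -1.0]]
force: [0.6, -0.5, -1.0]
gripper_width: 0.478
time_s: 1.35
tcp_pos: [490.0, -43.8, 218.5]
orientation: [[1.0, 0.0, -0.0], [0.0, -1.0, 0.0], [-0.0, -0.0, -1.0]]
force: [-0.0, -1.6, 0.3]
gripper_width: 0.324
time_s: 1.77
tcp_pos: [606.9, 118.1, 218.1]
orientation: [[1.0, 0.0, -0.001], [0.0, -1.0, -0.0], [-0.001, 0.0, -1.0]]
force: [1.3, -1.3, -0.5]
gripper_width: 0.325
```

```bash
python3 -m pendant '0.012 -0.02 0.04 0 0 0 -0.35; 0.023 -0.04 0.08 0 0 0 -0.35; 0.023 -0.04 0.12 0 0 0 -0.35; 0.023 -0.04 0.18 0 0 0 -0.35; 0.023 -0.04 0.18 0 0 0 -0.35'
python3 - <<'E'
from h import *
import cv2
print(robot.observe()["tcp_pos"])
a=robot.camera("top")[160:240,285:365]; b=robot.camera("scene")[160:240,290:370]
cv2.imwrite("pics/c1.png",cv2.resize(np.hstack([a,b]),(800,400),interpolation=cv2.INTER_CUBIC)[:,:,::-1])
E
```

```text
time_s: 2.18
tcp_pos: [615.2, 140.3, 103.0]
orientation: [[1.0, 0.001, -0.013], [0.001, -1.0, -0.001], [-0.013, 0.001, -1.0]]
force: [-2.2, 0.1, -0.6]
gripper_width: 0.328
[615.16106041 140.27141947 103.00171877]
```

View pics/c1.png

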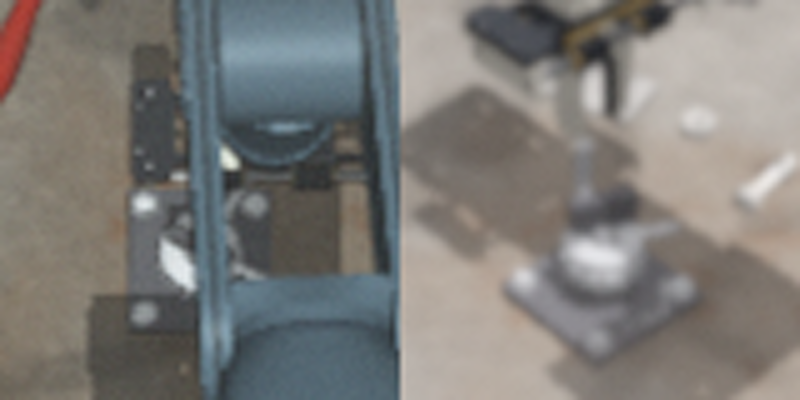

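The scene view (right half) shows the finger pair directly over the pin, whose top is near crop (582,145), scene px about (326,189). I will lower around it.

```bash
python3 -m pendant '0 0 0 0 0 0 -0.35; 0 0 0.02 0 0 0 -0.35; 0 0 0.045 0 0 0 -0.35; 0 0 0.07 0 0 0 -0.35; 0 0 0.095 0 0 0 -0.35'
python3 -m pendant '0 0 0 0 0 0 -0.35; 0 0 0 0 0 0 -0.35; 0 0 0 0 0 0 -0.5; 0 0 0 0 0 0 -0.5; 0 0 0 0 0 0 -0.5'
python3 - <<'E'
from h import *
import cv2
a=robot.camera("top")[160:240,285:365]; b=robot.camera("scene")[160:240,290:370]
cv2.imwrite("pics/c2.png",cv2.resize(np.hstack([a,b]),(800,400),interpolation=cv2.INTER_CUBIC)[:,:,::-1])
E
```

```text
time_s: 2.7
tcp_pos: [621.5, 139.9, 54.8]
orientation: [[1.0, -0.0, 0.004], [-0.0, -1.0, 0.0], [0.004, -0.0, -1.0]]
force: [0.6, 0.2, -0.4]
gripper_width: 0.327
time_s: 3.12
tcp_pos: [621.1, 140.1, 55.1]
orientation: [[1.0, -0.0, 0.002], [-0.0, -1.0, 0.0], [0.002, -0.0, -1.0]]
force: [-0.4, -0.2, -0.2]
gripper_width: 0.254
```

View pics/c2.png

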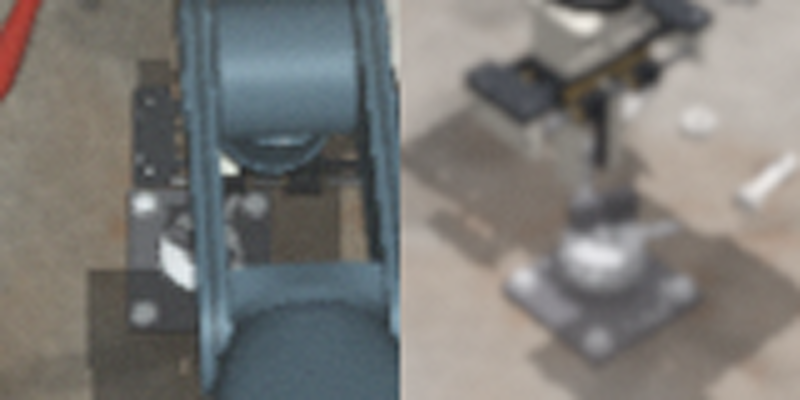

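```bash
python3 -m pendant '0 0 0 0 0 0 -0.8; 0 0 0 0 0 0 -0.8; 0 0 0 0 0 0 -0.8; 0 0 0 0 0 0 -0.8; 0 0 0 0 0 0 -0.8'
```

```text
time_s: 3.63
tcp_pos: [620.4, 142.8, 54.1]
orientation: [[1.0, 0.0, 0.001], [0.0, -1.0, 0.004], [0.001, -0.004, -1.0]]
force: [0.8, 7.9, 1.3]
gripper_width: 0.131
```

```bash
python3 -m pendant '0 0 0 0 0 0 -0.6; 0.004 -0.012 0 0 0 0 -0.6; 0.007 -0.024 0 0 0 0 -0.6; 0.011 -0.035 0 0 0 0 -0.6; 0.014 -0.046 0 0 0 0 -0.6'
```

```text
time_s: 4.05
tcp_pos: [629.7, 167.9, 54.0]
orientation: [[1.0, -0.0, 0.002], [-0.0, -1.0, -0.0], [0.002, 0.0, -1.0]]
force: [2.2, -3.1, 0.2]
gripper_width: 0.199
```

```bash
python3 -m pendant '0.002 -0.0115 0 0 0 0 -0.6; 0.004 -0.023 0 0 0 0 -0.6; 0.004 -0.035 0 0 0 0 -0.6; 0.003 -0.046 0 0 0 0 -0.6; 0.0015 -0.058 0 0 0 0 -0.6'
python3 -m pendant '-0.003 -0.011 0 0 0 0 -0.6; -0.006 -0.022 0 0 0 0 -0.6; -0.011 -0.033 0 0 0 0 -0.6; -0.015 -0.041 0 0 0 0 -0.6; -0.017 -0.045 0 0 0 0 -0.6'
```

```text
time_s: 4.47
tcp_pos: [629.1, 203.3, 53.4]
orientation: [[1.0, 0.0, -0.001], [0.0, -1.0, 0.0], [-0.001, -0.0, -1.0]]
force: [1.7, -1.2, -0.2]
gripper_width: 0.201
time_s: 4.88
tcp_pos: [619.0, 229.7, 53.6]
orientation: [[1.0, 0.001, 0.0], [0.001, -1.0, -0.001], [0.0, 0.001, -1.0]]
force: [3.9, -8.5, -2.0]
gripper_width: 0.199
```

```bash
python3 -m pendant '0 0.005 0 0 0 0 -0.35; 0 0.005 0 0 0 0 -0.3; 0 0.005 -0.05 0 0 0 -0.3; 0 0.005 -0.11 0 0 0 -0.2; 0 0.005 -0.17 0 0 0 -0.1'
python3 -m pendant '-0.02 0.015 -0.03 0 0 -0.15 0; -0.04 0.03 -0.03 0 0 -0.3 0; -0.06 0.045 -0.03 0 0 -0.45 0; -0.09 0.06 -0.03 0 0 -0.6 0; -0.112 0.07 -0.03 0 0 -0.75 0'
python3 -m pendant '0 0 0 0 0 -0.15 0; 0 0 0 0 0 -0.3 0; 0 0 0 0 0 -0.45 0; 0 0 0 0 0 -0.6 0; 0 0 0 0 0 -0.76 0'
```

```text
time_s: 5.3
tcp_pos: [618.0, 226.4, 155.6]
orientation: [[1.0, -0.0, -0.004], [-0.0, -1.0, 0.0], [-0.004, -0.0, -1.0]]
force: [1.2, -0.7, -0.1]
gripper_width: 0.423
time_s: 5.72
tcp_pos: [550.5, 183.9, 173.7]
orientation: [[0.829, 0.56, -0.001], [0.56, -0.829, 0.0], [-0.001, -0.001, -1.0]]
force: [-0.4, -0.2, 0.8]
gripper_width: 0.503
time_s: 6.13
tcp_pos: [551.6, 184.6, 173.7]
orientation: [[0.371, 0.929, -0.001], [0.929, -0.371, 0.001], [0.0, -0.001, -1.0]]
force: [-0.8, -0.0, 0.1]
gripper_width: 0.499
```

```bash
python3 - <<'E'
from h import *
import cv2
a=robot.camera("top")[160:240,285:365]; b=robot.camera("scene")[160:240,290:370]
cv2.imwrite("pics/c3.png",cv2.resize(np.hstack([a,b]),(800,400),interpolation=cv2.INTER_CUBIC)[:,:,::-1])
c,s=np.cos(.5585),np.sin(.5585)
for p in [(552+80*c,184+80*s,87),(552+62*np.cos(-1.955),184+62*np.sin(-1.955),58),(552,184,105)]: u,v=px("scene",p); print((u-290)*5+400,(v-160)*5)
E
```

```text
503.59794594865775 191.07109879015297
686.2499800169812 222.61514740958503
609.3737385243395 193.1004009707091
```

View pics/c3.png

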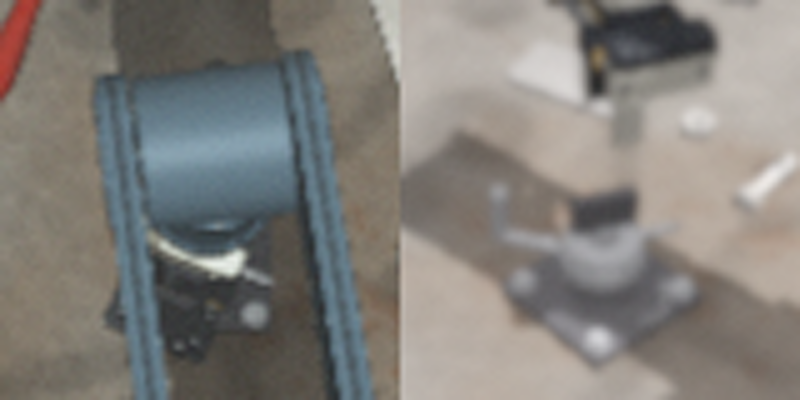

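The lever is at its loose end: the pin is at crop (500,190), against a predicted (504,191). The pointer hasn't moved. I will descend over the blade and grip it.

```bash
python3 -m pendant '0 0 0.03 0 0 0 0; 0 0 0.065 0 0 0 0; 0 0 0.1 0 0 0 0; 0 0 0.13 0 0 0 0; 0 0 0.155 0 0 0 0'
python3 -m pendant '0 0 0 0 0 0 -0.4; 0 0 0 0 0 0 -0.6; 0 0 0 0 0 0 -0.8; 0 0 0 0 0 0 -0.9; 0 0 0 0 0 0 -0.9'
python3 -m pendant '0 0 0 0 0 0 -0.9; 0 0 0 0 0 0 -0.9; 0 0 0 0 0 0 -0.9; 0 0 0 0 0 0 -0.9; 0 0 0 0 0 0 -0.9'
```

```text
time_s: 6.65
tcp_pos: [551.3, 184.5, 79.2]
orientation: [[0.381, 0.925, -0.002], [0.925, -0.381, 0.0], [-0.0, -0.002, -1.0]]
force: [0.2, -0.2, -0.4]
gripper_width: 0.5
time_s: 7.07
tcp_pos: [553.0, 184.7, 82.0]
orientation: [[0.377, 0.926, 0.002], [0.926, -0.377, 0.0], [0.001, 0.002, -1.0]]
force: [-0.5, -0.2, 0.0]
gripper_width: 0.189
time_s: 7.48
tcp_pos: [554.9, 184.0, 81.9]
orientation: [[0.377, 0.926, 0.006], [0.926, -0.377, -0.0], [0.002, 0.005, -1.0]]
force: [6.1, -2.1, -1.9]
gripper_width: 0.125
```

```bash
python3 -m pendant '0.001 0.002 0 0 0 0.1 -0.9; 0.001 0.002 0 0 0 0.2 -0.9; 0.001 0.002 0 0 0 0.3 -0.9; 0.001 0.002 0 0 0 0.4 -0.9; 0.001 0.002 0 0 0 0.5 -0.9'
python3 -m pendant '0 0 0 0 0 0.1 -0.9; 0 0 0 0 0 0.2 -0.9; 0 0 0 0 0 0.3 -0.9; 0 0 0 0 0 0.4 -0.9; 0 0 0 0 0 0.5 -0.9'
python3 -m pendant '0 0 0 0 0 0.1 -0.9; 0 0 0 0 0 0.2 -0.9; 0 0 0 0 0 0.3 -0.9; 0 0 0 0 0 0.4 -0.9; 0 0 0 0 0 0.5 -0.9'
python3 -m pendant '0 0 0 0 0 0 -0.9; 0 0 0 0 0 0 -0.9; 0 0 0 0 0 0 -0.9; 0 0 0 0 0 0 -0.9; 0 0 0 0 0 0 -0.9'
```

```text
time_s: 7.9
tcp_pos: [554.5, 184.3, 81.9]
orientation: [[0.705, 0.709, 0.003], [0.709, -0.705, -0.0], [0.002, 0.002, -1.0]]
force: [1.5, -1.9, 2.6]
gripper_width: 0.131
time_s: 8.32
tcp_pos: [554.3, 184.6, 81.9]
orientation: [[0.923, 0.385, 0.002], [0.385, -0.923, 0.0], [0.002, 0.001, -1.0]]
force: [-0.4, -0.5, 2.3]
gripper_width: 0.128
time_s: 8.73
tcp_pos: [554.2, 185.0, 81.9]
orientation: [[1.0, 0.003, 0.002], [0.003, -1.0, 0.001], [0.002, -0.001, -1.0]]
force: [0.3, 1.4, 2.1]
gripper_width: 0.13
time_s: 9.15
tcp_pos: [554.2, 185.0, 81.9]
orientation: [[1.0, 0.01, 0.002], [0.01, -1.0, 0.001], [0.002, -0.001, -1.0]]
force: [-1.7, 1.9, 6.0]
gripper_width: 0.127
```

```bash
python3 -m pendant '0 0 0 0 0 0 -0.5; 0 0 0 0 0 0 -0.3; 0 0 0 0 0 0 0; 0 0 0 0 0 0 0; 0 0 0 0 0 0 0'
python3 -m pendant '0 0 -0.04 0 0 0 0; 0 0 -0.08 0 0 0 0; 0 0 -0.12 0 0 0 0; 0 0 -0.16 0 0 0 0; 0 0 -0.2 0 0 0 -0.35'
python3 -m pendant '0.02 -0.014 0 0 0 0 -0.35; 0.04 -0.028 0 0 0 0 -0.35; 0.06 -0.042 0 0 0 0 -0.35; 0.08 -0.056 0 0 0 0 -0.35; 0.11 -0.069 0 0 0 0 -0.35'
python3 - <<'E'
from h import *
import cv2
a=robot.camera("top")[160:240,285:365]; b=robot.camera("scene")[160:240,290:370]
cv2.imwrite("pics/c4.png",cv2.resize(np.hstack([a,b]),(800,400),interpolation=cv2.INTER_CUBIC)[:,:,::-1])
for p in [(553-62,184,58),(553-66,184,68)]: u,v=px("scene",p); print((u-290)*5+400,(v-160)*5)
E
```

```text
time_s: 9.57
tcp_pos: [553.2, 184.5, 80.4]
orientation: [[1.0, 0.008, -0.001], [0.008, -1.0, -0.0], [-0.001, 0.0, -1.0]]
force: [0.5, -0.6, 0.0]
gripper_width: 0.438
time_s: 9.98
tcp_pos: [553.2, 184.5, 201.6]
orientation: [[1.0, 0.007, -0.001], [0.007, -1.0, -0.0], [-0.001, 0.0, -1.0]]
force: [0.6, -0.4, 0.6]
gripper_width: 0.464
time_s: 10.4
tcp_pos: [618.9, 227.0, 200.7]
orientation: [[1.0, 0.008, -0.001], [0.008, -1.0, -0.0], [-0.001, 0.0, -1.0]]
force: [0.6, 0.1, 0.6]
gripper_width: 0.321
665.7845467902368 284.5446864570326
670.2626931240118 277.32714927006697
```

View pics/c4.png

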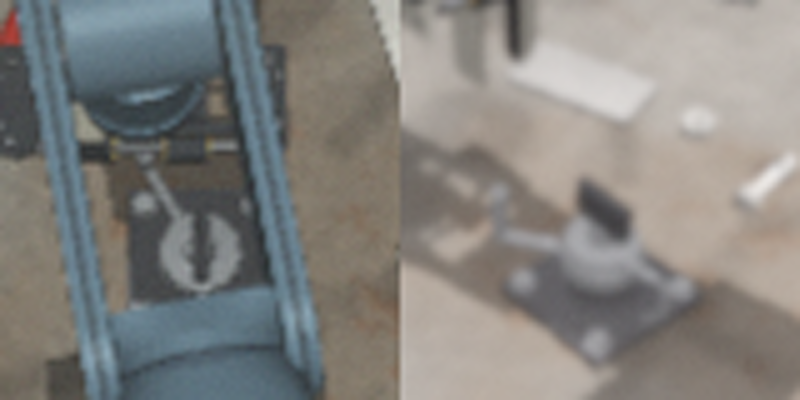

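In the top view the blade at crop (203,250) is straight along x and the pointer runs towards the post side. The lever is still loose, with its pin just below the fingers. Next I lower around the pin and swing it back clockwise.

```bash
python3 -m pendant '0.002 0 0.045 0 0 0 -0.35; 0.002 0 0.09 0 0 0 -0.35; 0.002 0 0.135 0 0 0 -0.35; 0.002 0 0.15 0 0 0 -0.35; 0.002 0 0.165 0 0 0 -0.35'
python3 -m pendant '0 0 0.02 0 0 0 -0.35; 0 0 0.05 0 0 0 -0.35; 0 0 0.077 0 0 0 -0.35; 0 0 0.077 0 0 0 -0.35; 0 0 0.077 0 0 0 -0.6'
python3 -m pendant '0 0 0 0 0 0 -0.6; 0 0 0 0 0 0 -0.6; 0.002 0.005 0 0 0 0 -0.6; 0.004 0.01 0 0 0 0 -0.6; 0.007 0.02 0 0 0 0 -0.6'
```

```text
time_s: 10.92
tcp_pos: [619.0, 226.0, 100.2]
orientation: [[1.0, 0.007, -0.003], [0.007, -1.0, -0.001], [-0.003, 0.001, -1.0]]
force: [1.0, 0.1, 1.3]
gripper_width: 0.328
time_s: 11.33
tcp_pos: [620.2, 226.4, 55.6]
orientation: [[1.0, 0.007, -0.001], [0.007, -1.0, -0.0], [-0.001, 0.0, -1.0]]
force: [0.5, -0.6, 0.5]
gripper_width: 0.29
time_s: 11.75
tcp_pos: [626.3, 215.6, 56.9]
orientation: [[1.0, 0.008, 0.004], [0.008, -1.0, 0.002], [0.004, -0.002, -1.0]]
force: [2.8, 4.0, -0.1]
gripper_width: 0.198
```

```bash
python3 -m pendant '0.005 0.01 0 0 0 0 -0.6; 0.009 0.021 0 0 0 0 -0.6; 0.012 0.033 0 0 0 0 -0.6; 0.0135 0.044 0 0 0 0 -0.6; 0.014 0.056 0 0 0 0 -0.6'
python3 -m pendant '0 0.012 0 0 0 0 -0.6; -0.002 0.023 0 0 0 0 -0.6; -0.0045 0.0345 0 0 0 0 -0.6; -0.008 0.0455 0 0 0 0 -0.6; -0.0125 0.056 0 0 0 0 -0.6'
python3 -m pendant '-0.003 0.006 0 0 0 0 -0.6; -0.0065 0.0125 0 0 0 0 -0.6; -0.009 0.0165 0 0 0 0 -0.6; -0.009 0.018 0 0 0 0 -0.6; -0.009 0.018 0 0 0 0 -0.6'
```

```text
time_s: 12.17
tcp_pos: [633.3, 179.9, 55.2]
orientation: [[1.0, 0.007, -0.0], [0.007, -1.0, -0.0], [-0.0, 0.0, -1.0]]
force: [0.8, 2.8, 0.4]
gripper_width: 0.201
time_s: 12.58
tcp_pos: [625.6, 146.5, 55.3]
orientation: [[1.0, 0.007, -0.001], [0.007, -1.0, -0.0], [-0.001, 0.0, -1.0]]
force: [1.6, 1.4, -0.1]
gripper_width: 0.198
time_s: 13.0
tcp_pos: [621.9, 139.7, 55.4]
orientation: [[1.0, 0.007, 0.004], [0.007, -1.0, 0.005], [0.004, -0.005, -1.0]]
force: [5.5, 12.8, -5.5]
gripper_width: 0.206
```

```bash
python3 -m pendant '0 -0.008 0 0 0 0 -0.5; 0 -0.008 0 0 0 0 -0.35; 0 -0.008 -0.05 0 0 0 -0.35; 0 -0.008 -0.11 0 0 0 -0.35; 0 -0.008 -0.17 0 0 0 -0.35'
python3 -m pendant '0 0.06 -0.03 0 0 0 -0.35; 0 0.12 -0.06 0 0 0 -0.35; -0.04 0.17 -0.09 0 0 0 -0.35; -0.07 0.22 -0.12 0 0 0 -0.35; -0.1 0.27 -0.15 0 0 0 -0.35'
python3 -m pendant '-0.03 0.06 0 0 0 0 -0.35; -0.06 0.12 0 0 0 0 -0.35; -0.09 0.17 0 0 0 0 -0.35; -0.12 0.22 0 0 0 0 -0.35; -0.14 0.27 0 0 0 0 -0.35'
python3 - <<'E'
from h import *
import cv2
a=robot.camera("top")[160:240,285:365]; b=robot.camera("scene")[160:240,290:370]
cv2.imwrite("pics/c5.png",cv2.resize(np.hstack([a,b]),(800,400),interpolation=cv2.INTER_CUBIC)[:,:,::-1])
E
```

```text
time_s: 13.42
tcp_pos: [619.0, 140.6, 157.4]
orientation: [[1.0, 0.007, -0.004], [0.007, -1.0, -0.001], [-0.004, 0.001, -1.0]]
force: [1.2, -0.4, 0.2]
gripper_width: 0.321
time_s: 13.83
tcp_pos: [559.9, -22.9, 248.0]
orientation: [[1.0, 0.007, -0.002], [0.007, -1.0, -0.001], [-0.002, 0.001, -1.0]]
force: [0.9, -1.1, 0.1]
gripper_width: 0.324
time_s: 14.25
tcp_pos: [476.3, -185.0, 247.6]
orientation: [[1.0, 0.007, -0.002], [0.007, -1.0, -0.0], [-0.002, 0.0, -1.0]]
force: [1.3, -0.6, -0.0]
gripper_width: 0.323
```

View pics/c5.png

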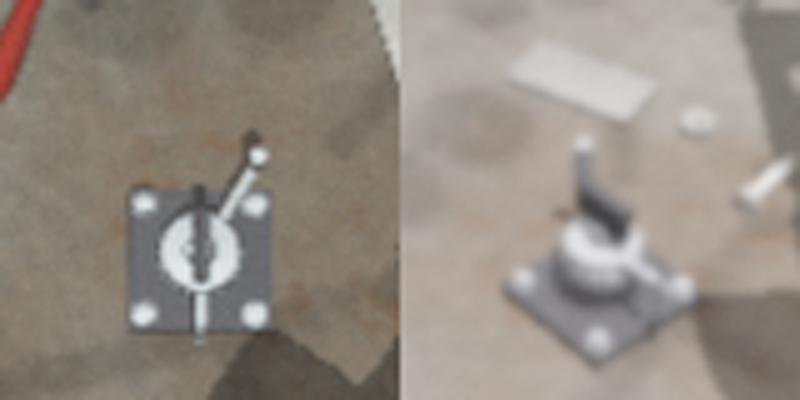

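The pointer ends right at the post, at crop (201,335). The pin is at top px (336.6,191), against (336.7,191) at the start, so the ring is back at its tight stop. The arm is clear at z 248.

```bash
python3 - <<'E'
from plant import robot
print(robot.observe()["qd"].round(3)); print(robot.close_job())
E
```

```text
[ 0.071  0.005 -0.005  0.05   0.01   0.067]
the job is handed in; nothing more can be done
None
```

The square-footed stop is reset and the job is handed in at about 14 s; the hand-in gave no verdict.

1. **Loosen:** I swung the lever anticlockwise to its end stop. The pin position gave about 63 degrees of swing, close to the full 1.1 rad.
2. **Set the screw:** I gripped the wing and turned it about 67 degrees clockwise with the ring loose.
3. **Tighten:** I swung the lever back clockwise until it pressed on its end stop, with about 13 N on the wrist.

**Last checks:** In the last top picture the pointer lines up with the index post. The last tool angle before release was about 0.6 degrees off straight, within the 0.2 rad allowed. The lever pin is within 0.1 px of its starting pixel, so the ring is tight. The arm was clear of everything, about 250 mm up, and never went near the round-footed stop or the orange look-alike.

**Small disagreements:** The wing sat about 2 mm further in x than I had measured, which gave a 6 N side force when I gripped it. The arm was still settling slightly when I handed in, with joint speeds up to 0.07 rad/s, but in free air.

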